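# Cover a parts tin and present its code label to the stock reader

## Robot

A 6-joint arm with a two-finger parallel gripper is mounted at the origin on the work surface. World frame = base frame: x ahead of the robot, y to its left, z up, the work surface at z = 0. Lengths are in m, angles in rad, forces in N, time in s.
With the tool pointing down it reaches from about 0.25 to 0.85 m from the base axis. Payload 12.5 kg.
Tool frame: the origin (TCP) lies midway between the tips of the shut fingers; the grasp point (between the pads) lies 19 mm behind it; z points along the fingers, y is the line along which they close (so a half turn about z gives the same grasp; the last joint's range is limited). The gripper opens to 93 mm and grips with 3 to 60 N. Pads are 15 mm wide; open, the fingers measure 128 mm over their backs; the gripper's body (75 mm by 188 mm) begins 65 mm behind the grasp point.
Start: joints at [1.094, 0.351, 1.652, -0, 1.139, -0.085], TCP at [0.21, 0.508, 0.219] pointing down, gripper open.
Joint ranges: [-2.75, 2.75], [-0.79, 2.1], [0.01, 2.65], [-1.57, 4.71], [0.07, 3.14], [-2.87, 2.87]. Speed limits (rad/s): [2.22, 2.22, 2.79, 3.14, 3.14, 3.14].

## Interface

Orientations are given as a unit quaternion [w, x, y, z].
In Python, from bench import sense, camera, close_job, look_for gives the robot as it stands. The module is installed in compiled form; this text tells all that it offers.
- The arm moves only by the tool arm_command, never from a script. Its argument "series" is one flat list of numbers, 7 for each row, row after row: the shift along the tool's x, y, z as a fraction of full scale, then the turn, a rotation vector about the tool's x, y, z as a fraction of full scale, then the closure, from 0 (fully open) to 1 (shut). A call has 1 to 8 rows; each row shifts and turns the commanded pose from where the row before left it, along the tool's axes as they then stand; what a row does not reach is not made up. Full scale, the value 1, is 40 mm for a shift and 0.12 rad for a turn. A row lasts 1/8 s, in which the tool goes at most 62.5 mm and 10.7 degrees, less where a joint would pass 70% of its speed; a pose out of reach is approached as far as the arm can. A call with a number of a shift or a turn outside -1 to 1 is refused whole. A call with a gripper value outside its range is refused whole. The fingers move at their own pace and stop on an object; "force" is the grip in N (left out, the last holds). Time passes only in rows, so rows that do not move let the fingers close. It gives the time, the measured TCP pose, the force, the opening and the grip force at its end, in the units of the state.
- sense(): the state, without advancing time (a new reading comes with each control period).
- camera(name): name is "scene" or "side" or "wrist"; returns a dict with "image" (384x512x3 uint8, blue, green, red), "fovy" (degrees; the focal length in pixels is half the picture's height over the tangent of half this angle, whatever the lens; pixels are square), "cx", "cy" (the principal point, pixels), "eye" and "attitude" of the camera in the world; the wrist camera has in their place "tool_from_camera" (4x4, takes a point from camera to tool coordinates, whose origin is the TCP and whose axes are the flange's). Camera axes: x right, y up, looking along -z (the intrinsics and any distortion apply to the point x, -y, -z); pixel columns grow to the right and rows downward; lengths in m; the calibration is good to about 2 mm. A picture is of the moment at which its call begins: read the wrist's pose just before it. There is no depth.
- close_job(): hands the job in; it is judged then, once.
Trained networks look in a picture, given as the dict that the camera call returned (one of the last four; its "shot" number tells which), for a name from the list of things; names that differ only in an ending like _2 or _b are one class to them, and where a whole thing is asked for, a point or a joint stands for the part that bears it (a point fixed in the world has none). Each returns a list of dicts, best first, with "p" (0 to 1); they miss things now and then, are a little off and sometimes report something else, mostly with a low value. They report only what shows in the picture. A call takes as long as a camera call.
- look_for(picture, label): "extent" ([centre column, centre row, width, height] in pixels, round what is visible of it).
The state is a dict: "time_s": time; "joint_positions": joint angles; "qd": joint speeds; "effort": joint torques, N m; "tcp_pos": TCP position; "ee_rot": TCP orientation; "contact_force": force on the tool from outside, world axes, zero at the start; "torque": the same for the moment, N m; "grip_width": opening from 0.0 (shut) to 1.0 (fully open); "gripper_force": force on a finger pad.
Only numpy, scipy, OpenCV 4.12 (cv2) and the standard library are available. Lean on these libraries where they do the work, as an engineer would, in place of code of your own. Each camera call takes 0.05 s, during which the arm holds its last target. There are 200 camera calls.

## Task

Book the blue parts tin back into stock: put its loose yellow lid on so that it sits seated and level, and stand the tin upright inside the reading circle with its striped code label squarely facing the reader's window. Whatever already stands on the circle has to come off first; if that is the amber jar, stand it upright somewhere on the bench clear of the circle. Set things down rather than dropping them, keep the tin upright, and leave the solder spool, the spray can and the multimeter where they are.

Things in the scene. Friction and masses are not known exactly. Their poses are not given: they have to be found in the camera images.
- tin: Open blue tin, diameter 62 (54 inside), 100 high, 0.15 to 0.31 kg, upright on a flat dark mat. Origin: centre of underside, at bench height; z up; x out through the middle of its striped white label (60 tall, 38 wide). Orange rim tab on the label side, black stripe at its back (-x). Starts at any yaw, spool and spray can either side of it, 85 to 105 between centres.
- tin_label (a point): Centre of the striped label, on the tin's wall, 31 from the axis along the tin's +x and 52 above the underside.
- lid: Loose lid, 0.06 kg, plug down. Origin: centre of plug's underside; z up. Grey plug diameter 49, height 8; yellow disc diameter 59 from 8 to 12 up; black knob diameter 20 from 12 to 32 up. Starts on the reading circle or mid-bench. Seated: disc on the tin's rim, plug inside (2.5 play all round), origin 92 above the tin's.
- scanner: Fixed grey code reader. Origin: centre of its reading circle (white, red edge, diameter 82, flat on the bench); z up; x from circle to reader, so its window looks along -x. Housing x 85 to 165, y -50 to 50, 78 high. Low side guard x -40 to 85, y 75 to 83, 50 high. The tin's label faces the window when the tin's x points along this x.
- scan_window (a point): Centre of the reader's dark window (a red line runs across it), on the housing's face, 85 from the circle's centre along x and 45 up.
- jar: Closed amber jar, 0.17 to 0.35 kg: body diameter 56, black cap diameter 60 from 70 to 90 up, 90 high. Origin: centre of underside; z up. Starts on the reading circle or mid-bench, whichever the lid does not; mid-bench it may stay.
- spool: Bystander: solder spool standing on its flange, diameter 60, height 60, next to the tin. Origin: centre of its underside. Leave alone.
- spray: Bystander: red spray can with a white cap, diameter 52, height 150, next to the tin on its other side. Origin: centre of its underside. Leave alone.
- meter: Bystander: yellow multimeter lying on its back, 170 along its x, 80 wide, 40 high (48 at its dial). Origin: centre of its underside. Leave alone.

How it is judged:
By the outcome, as a careful person would: the job done as asked, in the order asked, and still so for the second after the job is handed in, with the robot touching nothing.
It also fails if it takes over 72 s, if anything falls off the work surface, if the arm or the gripper's body presses on something with over 40 N, if the wrist force passes 120 N, or if a joint passes its speed limit or range.

## Working session

There is one attempt and no reset: what is moved stays moved. The work goes in short steps, Python scripts to look and compute and a tool call to move; the robot and the scene stay as the last step left them, time stands still between calls to the robot, and variables do not carry over. Pictures are saved under pics/ and viewed, at most 10 in all, crops included, and the job is handed in when it is done.

Besides the shell and the picture viewer there is one more tool, called after "Request:" as name(argument=value, ...) on one line, values as JSON. arm_command: Moves the arm, as the interface text tells. Shift numbers are shares of 40 mm and turn numbers shares of 0.12 rad, none past 1 either way. Its arguments: {"type":"object","properties":{"series":{"type":"array","items":{"type":"number"}},"force":{"type":"number"}},"required":["series"]}

```bash
mkdir -p pics; ls; cat > h.py <<'E'
import numpy as np,cv2
from scipy.spatial.transform import Rotation as R
from bench import sense,camera,close_job,look_for
def q2R(q): return R.from_quat([q[1],q[2],q[3],q[0]]).as_matrix()
E
python3 - <<'E'
from h import *
s=sense();print({k:np.round(v,3).tolist() for k,v in s.items()})
ims=[]
for n in("scene","side","wrist"):
    c=camera(n);ims.append(c["image"]);print(n,{k:(np.round(v,4).tolist() if not isinstance(v,str) else v) for k,v in c.items() if k!="image"})
    for l in("tin","tin_label","lid","scanner","scan_window","jar","spool","spray","meter"):
        print(l,[(round(d["p"],2),np.round(d["extent"]).tolist()) for d in look_for(c,l)[:2]])
    cv2.imwrite(f"pics/{n}0.png",c["image"])
E
```

```text
pics
{'time_s': 0.0, 'joint_positions': [1.094, 0.351, 1.652, -0.0, 1.139, -0.085], 'qd': [0.001, 0.0, 0.0, -0.0, -0.001, -0.001], 'effort': [-0.004, -49.733, -28.524, 0.07, 0.026, -0.0], 'tcp_pos': [0.21, 0.508, 0.218], 'ee_rot': [-0.0, 0.195, 0.981, -0.001], 'contact_force': [-0.054, 0.128, 0.042], 'torque': [-0.001, 0.007, -0.02], 'gripper_force': 0.0, 'grip_width': 1.0}
scene {'fovy': 45.3428, 'cx': 249.5664, 'cy': 192.6583, 'eye': [1.1849, -0.5564, 0.7702], 'attitude': [0.841, 0.3735, 0.1642, 0.3555], 'shot': 1}
tin [(0.84, [299.0, 128.0, 25.0, 42.0]), (0.68, [242.0, 192.0, 21.0, 16.0])]
tin_label [(0.72, [302.0, 125.0, 20.0, 46.0])]
lid [(0.59, [244.0, 191.0, 23.0, 20.0]), (0.38, [302.0, 127.0, 20.0, 41.0])]
scanner [(0.83, [154.0, 245.0, 89.0, 87.0]), (0.5, [291.0, 237.0, 78.0, 65.0])]
scan_window [(0.74, [122.0, 232.0, 34.0, 54.0]), (0.63, [152.0, 246.0, 87.0, 86.0])]
jar [(0.6, [122.0, 231.0, 37.0, 52.0]), (0.51, [151.0, 245.0, 92.0, 87.0])]
spool [(0.55, [310.0, 114.0, 13.0, 28.0]), (0.25, [244.0, 192.0, 21.0, 22.0])]
spray [(0.93, [284.0, 138.0, 26.0, 58.0])]
meter [(0.7, 
[... 200 characters left out ...]
, 27.0, 42.0])]
tin_label [(0.72, [169.0, 173.0, 24.0, 40.0])]
lid [(0.74, [238.0, 223.0, 26.0, 15.0])]
scanner [(0.71, [306.0, 276.0, 109.0, 94.0])]
scan_window [(0.87, [306.0, 276.0, 111.0, 86.0])]
jar [(0.66, [298.0, 287.0, 29.0, 52.0])]
spool [(0.72, [148.0, 169.0, 25.0, 23.0])]
spray [(0.68, [192.0, 176.0, 20.0, 60.0])]
meter [(0.8, [304.0, 201.0, 64.0, 37.0])]
wrist {'fovy': 66.9251, 'cx': 253.4586, 'cy': 193.7552, 'tool_from_camera': [[0.0001, 0.9705, 0.2412, 0.0659], [1.0, 0.0002, -0.001, 0.0001], [-0.001, 0.2412, -0.9705, -0.1677], [0.0, 0.0, 0.0, 1.0]], 'shot': 3}
tin []
tin_label []
lid []
scanner []
scan_window []
jar []
spool [(0.61, [222.0, 341.0, 3.0, -0.0])]
spray []
meter []
```

```bash
python3 - <<'E'
from h import *
a=cv2.imread("pics/scene0.png")[80:310,80:370];b=cv2.imread("pics/side0.png")[120:350,120:410]
c=np.vstack([a,b]);c=np.hstack([a,b]);c=cv2.resize(c,(800,317),interpolation=cv2.INTER_CUBIC);w=cv2.resize(cv2.imread("pics/wrist0.png"),(368,276))
c=np.vstack([c,np.pad(w,((0,0),(0,432),(0,0)))]);cv2.imwrite("pics/v1.png",c)
E
```

```text
(no output)
```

View pics/v1.png

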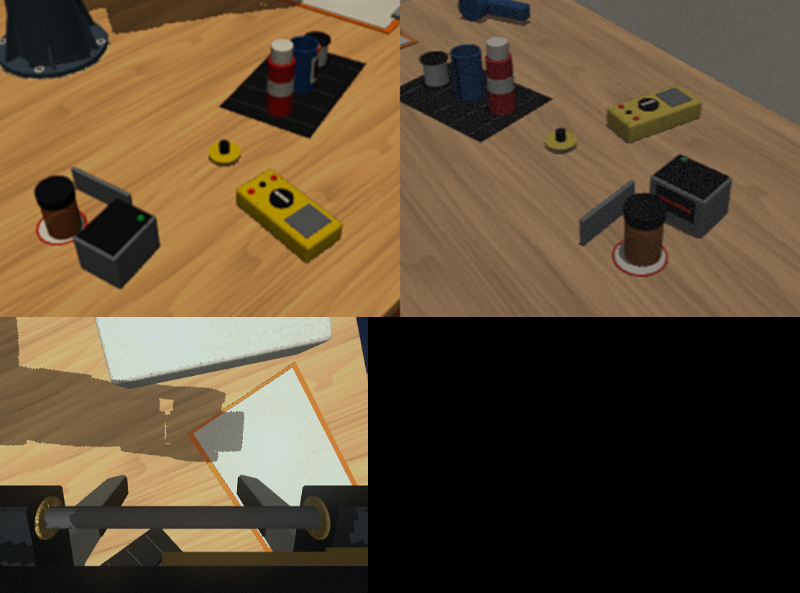

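The scene view shows the jar on the circle (at about col 100, row 230), the lid mid-bench (243,191) and the meter (288,237). The tin stands between the spray can and the spool (300,127), with its label on the right side in this view.

```bash
cat >> h.py <<'E'
from scipy.optimize import least_squares
def cam(c,s=None):
    f=c["image"].shape[0]/2/np.tan(np.radians(c["fovy"])/2)
    if "eye" in c: Rm=q2R(c["attitude"]);p=np.array(c["eye"])
    else:
        T=np.array(c["tool_from_camera"]);Rt=q2R(s["ee_rot"]);Rm=Rt@T[:3,:3];p=np.array(s["tcp_pos"])+Rt@T[:3,3]
    return dict(f=f,R=Rm,p=p,cx=c["cx"],cy=c["cy"])
def proj(k,P):
    v=(np.atleast_2d(P)-k["p"])@k["R"]
    return np.c_[k["cx"]+k["f"]*v[:,0]/-v[:,2],k["cy"]-k["f"]*v[:,1]/-v[:,2]]
def ray(k,uv,z=0.):
    uv=np.atleast_2d(uv).astype(float)
    d=np.c_[(uv[:,0]-k["cx"])/k["f"],-(uv[:,1]-k["cy"])/k["f"],-np.ones(len(uv))]@k["R"].T
    return k["p"]+d*((z-k["p"][2])/d[:,2])[:,None]
def cyl(x,y,rs,n=48):
    t=np.linspace(0,2*np.pi,n,endpoint=False)
    return np.vstack([np.c_[x+r*np.cos(t),y+r*np.sin(t),np.full(n,z)] for r,z in rs])
def box(uv): a,b=uv.min(0),uv.max(0);return np.r_[(a+b)/2,b-a]
SH=dict(jar=[(.028,0),(.028,.07),(.03,.07),(.03,.09)],lid=[(.0245,0),(.0295,.008),(.0295,.012),(.01,.032)],
 tin=[(.031,0),(.031,.1)],spool=[(.03,0),(.03,.06)],spray=[(.026,0),(.026,.13),(.015,.15)])
def fitbox(obs,name,x0):
    o=lambda q:np.concatenate([(box(proj(k,cyl(q[0],q[1],SH[name])))-e)[:2] for k,e in obs])
    r=least_squares(o,x0);return r.x,r.fun
E
python3 - <<'E'
from h import *
C={n:camera(n) for n in("scene","side")};K={n:cam(c) for n,c in C.items()}
for l in SH:
    obs=[(K[n],np.array(look_for(C[n],l)[0]["extent"])) for n in (("side",) if l in("tin","spool") else ("scene","side"))]
    if l=="jar": obs=obs[-1:]
    x,f=fitbox(obs,l,ray(K["side"],obs[-1][1][:2],.03)[0,:2]);print(l,x.round(4),f.round(1))
for n in C:
    im=C[n]["image"].astype(int);b,g,r=im[...,0],im[...,1],im[...,2]
    hsv=cv2.cvtColor(C[n]["image"],cv2.COLOR_BGR2HSV)
    m=((hsv[...,0]<6)|(hsv[...,0]>172))&(hsv[...,1]>110)&(r>90)
    jb=K[n];v,u=np.nonzero(m);P=ray(jb,np.c_[u,v],0);
    jar=ray(K["side"],(298,300),.02)[0]
    Q=P[np.linalg.norm(P[:,:2]-jar[:2],axis=1)<.09]
    if len(Q)>8:
        o=lambda q:np.hypot(Q[:,0]-q[0],Q[:,1]-q[1])-.040
        r_=least_squares(o,jar[:2],loss="soft_l1",f_scale=.002);print(n,"circle",r_.x.round(4),len(Q),np.median(abs(r_.fun)).round(4))
for uv in((288,237),):print("meter",ray(K["scene"],uv,.03).round(3))
print("meter side",ray(K["side"],(304,201),.03).round(3), "win",ray(K["side"],(297,265),.045),"housing top centre", ray(K["side"],(322,248),.078),ray(K["scene"],(165,244),.078))
E
```

```text
jar [ 0.4878 -0.2827] [0. 0.]
lid [0.5486 0.0193] [-1.   0.1  0.1 -1.8]
tin [0.494  0.2868] [0. 0.]
spool [0.459  0.3648] [-0.  0.]
spray [0.5169 0.1919] [-0.8 -0.4  0.4 -1.4]
scene circle [ 0.4838 -0.2839] 70 0.0013
side circle [ 0.4824 -0.2817] 107 0.0011
meter [[ 0.747 -0.03   0.03 ]]
meter side [[ 0.721 -0.026  0.03 ]] win [[ 0.53097827 -0.23033387  0.045     ]] housing top centre [[ 0.58151382 -0.24852343  0.078     ]] [[ 0.61507524 -0.25439332  0.078     ]]
```

```bash
cat >> h.py <<'E'
def yaw(Rm): return np.arctan2(Rm[1,1],Rm[0,1])   # heading of tool y
def plan(way,grip):
    """way: list of (x,y,z,psi_deg,nrows) from the present pose; prints rows in tool axes and units"""
    s=sense();p=np.array(s["tcp_pos"]);ps=yaw(q2R(s["ee_rot"]));out=[]
    for x,y,z,a,n in way:
        tgt=np.array([x,y,z]);dps=(np.radians(a)-ps+np.pi)%(2*np.pi)-np.pi
        for i in range(n):
            k=n-i;d=(tgt-p)/k;c,sn=np.cos(ps),np.sin(ps)
            X=np.array([-sn,c,0]);Y=np.array([c,sn,0])
            r=np.round([d@X/.04,d@Y/.04,-d[2]/.04],2);t=round(-(dps/k)/.12,2)
            p=p+.04*(r[0]*X+r[1]*Y)-np.array([0,0,.04*r[2]]);ps-=t*.12;dps+=t*.12
            out.append([*r,0,0,t,grip])
    o=np.array(out);print("max",abs(o[:,:6]).max(),"q1-psi end",round(float(np.arctan2(p[1],p[0])-ps),2),"t",s["time_s"])
    for i in range(0,len(out),8): print(",".join("%g"%v for r in out[i:i+8] for v in r))
E
python3 -c "
from h import *
plan([(.48,.17,.27,18,15)],0)"
```

```text
max 0.72 q1-psi end 0.03 t 2.0
-0.63,-0.35,-0.09,0,0,0.48,0,-0.65,-0.31,-0.09,0,0,0.48,0,-0.67,-0.27,-0.08,0,0,0.48,0,-0.68,-0.24,-0.09,0,0,0.48,0,-0.69,-0.2,-0.08,0,0,0.48,0,-0.7,-0.16,-0.09,0,0,0.48,0,-0.71,-0.11,-0.08,0,0,0.48,0,-0.72,-0.07,-0.09,0,0,0.48,0
-0.72,-0.03,-0.08,0,0,0.48,0,-0.72,0.01,-0.09,0,0,0.48,0,-0.72,0.05,-0.08,0,0,0.48,0,-0.72,0.09,-0.09,0,0,0.48,0,-0.71,0.13,-0.08,0,0,0.48,0,-0.7,0.18,-0.09,0,0,0.48,0,-0.69,0.21,-0.08,0,0,0.49,0
```

Request:
arm_command(series=[-0.63,-0.35,-0.09,0,0,0.48,0,-0.65,-0.31,-0.09,0,0,0.48,0,-0.67,-0.27,-0.08,0,0,0.48,0,-0.68,-0.24,-0.09,0,0,0.48,0,-0.69,-0.2,-0.08,0,0,0.48,0,-0.7,-0.16,-0.09,0,0,0.48,0,-0.71,-0.11,-0.08,0,0,0.48,0,-0.72,-0.07,-0.09,0,0,0.48,0])

```text
time_s: 3.0
tcp_pos: [0.3543, 0.3274, 0.2464]
ee_rot: [0.0, 0.414, 0.91, 0.0]
contact_force: [0.1, -0.5, -0.1]
grip_width: 0.999
gripper_force: 0.0
```

Request:
arm_command(series=[-0.72,-0.03,-0.08,0,0,0.48,0,-0.72,0.01,-0.09,0,0,0.48,0,-0.72,0.05,-0.08,0,0,0.48,0,-0.72,0.09,-0.09,0,0,0.48,0,-0.71,0.13,-0.08,0,0,0.48,0,-0.7,0.18,-0.09,0,0,0.48,0,-0.69,0.21,-0.08,0,0,0.49,0,0,0,0,0,0,0,0])

```text
time_s: 4.0
tcp_pos: [0.4805, 0.1691, 0.2699]
ee_rot: [0.0, 0.589, 0.808, 0.0]
contact_force: [-0.4, 0.3, -0.4]
grip_width: 0.997
gripper_force: 0.0
```

```bash
python3 - <<'E'
from h import *
s=sense();c=camera("wrist");k=cam(c,s);print(s["tcp_pos"],s["ee_rot"],s["joint_positions"])
np.savez("w1.npz",im=c["image"],**k);cv2.imwrite("pics/w1.png",cv2.resize(c["image"],(800,600)))
for l in("tin","tin_label","lid","spool","spray"):print(l,[(round(d["p"],2),np.round(d["extent"]).tolist()) for d in look_for(c,l)[:2]])
for n,P in dict(tin=(.494,.287,.1),spool=(.459,.365,.06),spray=(.517,.192,.15),lid=(.5486,.0193,.032)).items():print(n,proj(k,P).round())
plan([(.42,-.22,.27,18,11)],0)
E
```

```text
[0.48050043 0.16907489 0.26987946] [1.25189848e-04 5.88820636e-01 8.08263718e-01 7.35531773e-05] [ 2.46980902e-01  2.25345612e-01  1.69014650e+00 -1.04469108e-04
  1.22582729e+00 -6.45822318e-02]
tin [(0.88, [301.0, 82.0, 62.0, 62.0])]
tin_label [(0.86, [298.0, 82.0, 64.0, 64.0])]
lid [(0.7, [264.0, 256.0, 38.0, 14.0])]
spool [(0.6, [290.0, 21.0, 50.0, 40.0])]
spray [(0.92, [294.0, 167.0, 50.0, 58.0])]
tin [[298.  82.]]
spool [[287.   9.]]
spray [[294. 179.]]
lid [[265. 275.]]
max 0.81 q1-psi end -0.8 t 4.3
-0.8,-0.4,-0,0,0,0,0,-0.8,-0.4,-0,0,0,0,0,-0.8,-0.4,-0,0,0,0,0,-0.8,-0.4,-0,0,0,0,0,-0.8,-0.41,-0,0,0,0,0,-0.8,-0.4,-0,0,0,0,0,-0.81,-0.41,-0,0,0,0,0,-0.8,-0.4,-0,0,0,0,0
-0.81,-0.41,-0,0,0,0,0,-0.8,-0.4,-0,0,0,0,0,-0.81,-0.41,-0,0,0,0.01,0
```

View pics/w1.png

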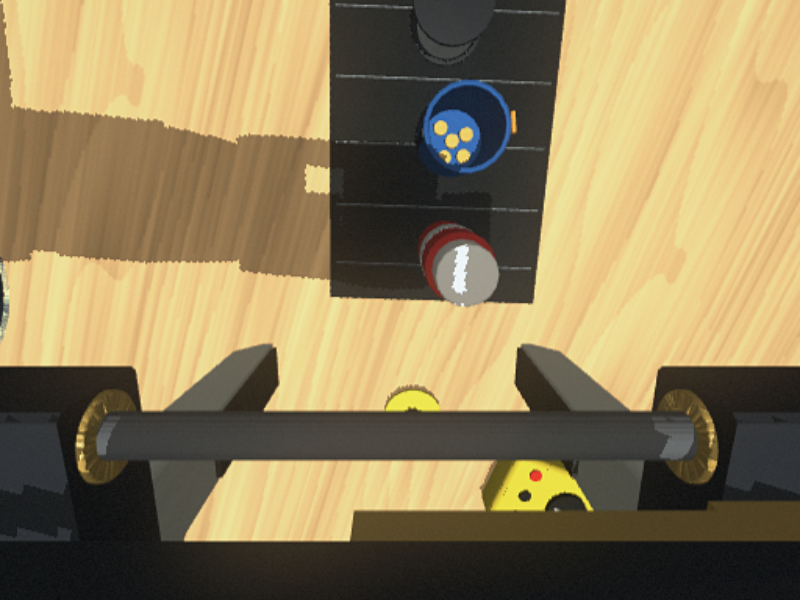

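In the wrist view the tin rim is centred near (468,126) and its orange tab at (513,122), so the label points almost along tool +y. The spray cap is at (466,273), the lid at (412,400).

```bash
python3 - <<'E'
from h import *
d=np.load("w1.npz");k={n:d[n] for n in("f","R","p","cx","cy")};im=d["im"]
h=cv2.cvtColor(im,cv2.COLOR_BGR2HSV)
tab=(h[...,0]>6)&(h[...,0]<20)&(h[...,1]>190)&(h[...,2]>150);tab[:, :315]=0;tab[:,340:]=0;tab[:60]=0;tab[100:]=0
v,u=np.nonzero(tab);print("tab px",u.mean(),v.mean(),len(u),u.min(),u.max(),v.min(),v.max())
bl=(h[...,0]>95)&(h[...,0]<125)&(h[...,1]>120)&(h[...,2]>60);bl[:, :262]=0;bl[:,335:]=0;bl[:48]=0;bl[114:]=0
v2,u2=np.nonzero(bl);Q=ray(k,np.c_[u2,v2],.1)[:,:2]
c=np.array([.494,.287])
for i in range(20):
    dd=np.hypot(*(Q-c).T);m=abs(dd-.029)<(.004 if i>5 else .008)
    c=least_squares(lambda q:np.hypot(*(Q[m]-q).T)-.029,c).x
print("tin",c.round(4),m.sum())
for z in(.09,.096):
    T=ray(k,(u.mean(),v.mean()),z)[0,:2]-c;print("tab",np.hypot(*T).round(4),np.degrees(np.arctan2(T[1],T[0])).round(1))
plan([(.50,-.40,.27,18,15)],0)
E
```

```text
tab px 327.0 78.5 2 327 327 76 81
tin [0.4949 0.2888] 725
tab 0.033 24.5
tab 0.0315 23.3
max 0.92 q1-psi end -0.99 t 4.3
-0.91,-0.26,-0,0,0,0,0,-0.92,-0.26,-0,0,0,0,0,-0.91,-0.26,-0,0,0,0,0,-0.92,-0.26,-0,0,0,0,0,-0.91,-0.26,-0,0,0,0,0,-0.92,-0.26,-0,0,0,0,0,-0.91,-0.26,-0,0,0,0,0,-0.92,-0.26,-0,0,0,0,0
-0.91,-0.26,-0,0,0,0,0,-0.92,-0.27,-0,0,0,0,0,-0.91,-0.26,-0,0,0,0,0,-0.92,-0.27,-0,0,0,0,0,-0.91,-0.26,-0,0,0,0,0,-0.92,-0.27,-0,0,0,0,0,-0.91,-0.26,-0,0,0,0.01,0
```

Request:
arm_command(series=[-0.91,-0.26,0,0,0,0,0,-0.92,-0.26,0,0,0,0,0,-0.91,-0.26,0,0,0,0,0,-0.92,-0.26,0,0,0,0,0,-0.91,-0.26,0,0,0,0,0,-0.92,-0.26,0,0,0,0,0,-0.91,-0.26,0,0,0,0,0,-0.92,-0.26,0,0,0,0,0])

```text
time_s: 5.3
tcp_pos: [0.491, -0.1348, 0.2699]
ee_rot: [0.0, 0.588, 0.809, 0.0]
contact_force: [0.2, -0.4, 0.7]
grip_width: 1.0
gripper_force: 0.0
```

Request:
arm_command(series=[-0.91,-0.26,0,0,0,0,0,-0.92,-0.27,0,0,0,0,0,-0.91,-0.26,0,0,0,0,0,-0.92,-0.27,0,0,0,0,0,-0.91,-0.26,0,0,0,0,0,-0.92,-0.27,0,0,0,0,0,-0.91,-0.26,0,0,0,0,0,0,0,0,0,0,0,0])

```text
time_s: 6.3
tcp_pos: [0.4995, -0.4018, 0.2691]
ee_rot: [-0.0, 0.588, 0.809, -0.0]
contact_force: [0.8, 0.4, -0.5]
grip_width: 0.999
gripper_force: 0.0
```

```bash
python3 - <<'E'
from h import *
s=sense();c=camera("wrist");k=cam(c,s);print(s["tcp_pos"],s["ee_rot"],s["time_s"])
np.savez("w2.npz",im=c["image"],**k);cv2.imwrite("pics/w2.png",cv2.resize(c["image"],(800,600)))
d=np.load("w1.npz");im=d["im"][60:100,290:345]
h=cv2.cvtColor(im,cv2.COLOR_BGR2HSV);print(h[14:22,34:44].tolist()[::2])
for l in("jar","scan_window"):print(l,[(round(d["p"],2),np.round(d["extent"]).tolist()) for d in look_for(c,l)[:2]])
print(proj(k,(.4835,-.283,0)),proj(k,(.4835,-.283,.09)))
E
```

```text
[ 0.49947399 -0.40180718  0.26911716] [-2.81028961e-04  5.88440275e-01  8.08540636e-01 -6.30447487e-05] 6.3
[[[108, 167, 189], [108, 167, 160], [112, 92, 105], [16, 189, 221], [19, 173, 244], [18, 178, 248], [104, 65, 43], [53, 23, 45], [13, 35, 51], [30, 15, 51]], [[108, 163, 181], [108, 170, 171], [110, 163, 153], [16, 196, 187], [19, 177, 245], [18, 177, 248], [21, 114, 85], [60, 12, 42], [30, 34, 52], [30, 37, 48]], [[108, 165, 155], [107, 170, 180], [109, 165, 155], [17, 141, 159], [19, 177, 247], [18, 175, 248], [19, 112, 82], [150, 6, 45], [30, 27, 47], [12, 25, 52]], [[108, 164, 170], [107, 166, 178], [109, 168, 155], [17, 168, 159], [19, 174, 247], [19, 178, 245], [18, 143, 132], [105, 11, 46], [23, 40, 51], [30, 20, 51]]]
jar [(0.56, [280.0, 73.0, 58.0, 60.0])]
scan_window [(0.92, [328.0, 67.0, 175.0, 126.0])]
[[268.11689573  84.2328474 ]] [[272.05627654  74.09082921]]
```

View pics/w2.png

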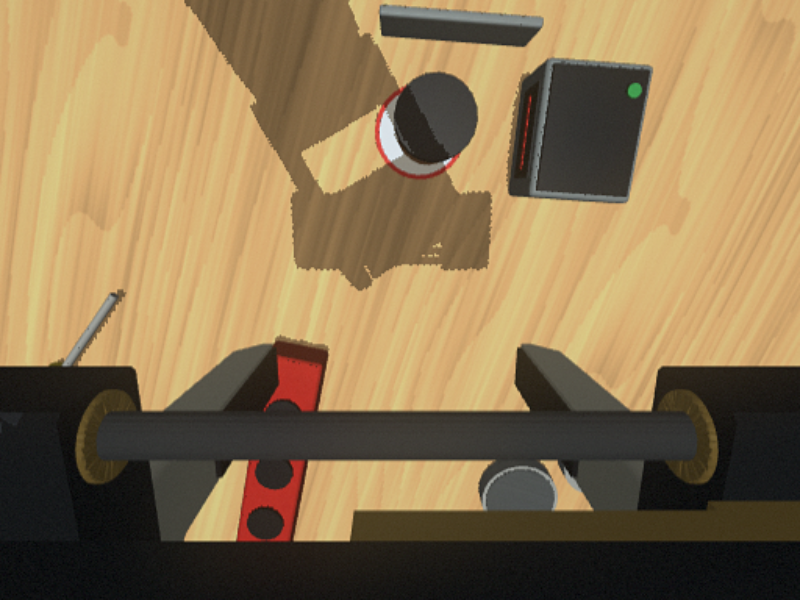

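The scanner housing's top corners show at (552,60), (652,67), (629,202) and (533,192) in the view, the jar cap at (437,118) and the red circle around (418,133). A red tray and a grey cup lie on the right side of the robot, so that ground is not free.

```bash
python3 - <<'E'
from h import *
d=np.load("w2.npz");k={n:d[n] for n in("f","R","p","cx","cy")};im=d["im"]
uv=np.array([[552,60],[652,67],[629,202],[533,192]])/1.5625
W=ray(k,uv,.078)[:,:2];M=np.array([[85,50],[165,50],[165,-50],[85,-50]])/1000
h=cv2.cvtColor(im,cv2.COLOR_BGR2HSV);r=((h[...,0]<6)|(h[...,0]>174))&(h[...,1]>140)&(h[...,2]>110)
r[:50]=0;r[116:]=0;r[:,:235]=0;r[:,300:]=0
v,u=np.nonzero(r);Q=ray(k,np.c_[u,v],0)[:,:2]
rot=lambda a:np.array([[np.cos(a),-np.sin(a)],[np.sin(a),np.cos(a)]])
def box3(q): return (W-(q[:2]+M@rot(q[2]).T)).ravel()
f=least_squares(box3,[.483,-.283,.3]);print("corners",f.x.round(4),np.degrees(f.x[2]),(f.fun*1e3).round(1))
g=least_squares(lambda q:np.hypot(*(Q-q).T)-.040,[.483,-.283],loss="soft_l1",f_scale=.001);print("circle",g.x.round(4),len(Q),np.median(abs(g.fun)))
G=ray(k,np.array([[381,7],[543,18]])/1.5625,.05)[:,:2];e=G[1]-G[0];print("guard yaw",np.degrees(np.arctan2(e[1],e[0])),np.hypot(*e),(G-g.x)@rot(f.x[2])*1e3)
print("jar cap",ray(k,np.array([437,117])/1.5625,.09))
d=np.load("w1.npz");k={n:d[n] for n in("f","R","p","cx","cy")};h=cv2.cvtColor(d["im"],cv2.COLOR_BGR2HSV)
t=(h[...,0]>8)&(h[...,0]<24)&(h[...,1]>130)&(h[...,2]>120);t[:68]=0;t[92:]=0;t[:,:320]=0;t[:,335:]=0
v,u=np.nonzero(t);print(u.mean(),v.mean(),len(u),v.min(),v.max());T=ray(k,(u.mean(),v.mean()),.094)[0,:2]-[.4949,.2888];print("tab",np.hypot(*T),np.degrees(np.arctan2(T[1],T[0])))
E
```

```text
corners [ 0.4838 -0.284   0.2422] 13.875366400204731 [ 4.  -2.4 -3.2 -3.7 -2.6  1.4  1.8  4.7]
circle [ 0.4845 -0.2819] 239 0.0007683816936002036
guard yaw 14.459375992322222 0.12327087334921116 [[-39.14676407  79.56221474]
 [ 84.11770572  80.81867946]]
jar cap [[ 0.49186686 -0.28116191  0.09      ]]
328.2 77.86666666666666 45 71 84
tab 0.033400081702608865 24.620961727795734
```

```bash
python3 -c "
from h import *
plan([(.491,-.2815,.15,-27,8),(.491,-.2815,.061,-27,4)],0)"
```

```text
max 0.82 q1-psi end -0.05 t 6.45
0.36,0.09,0.37,0,0,0.82,0,0.37,0.05,0.37,0,0,0.82,0,0.37,0.02,0.38,0,0,0.82,0,0.37,-0.02,0.37,0,0,0.82,0,0.36,-0.06,0.38,0,0,0.82,0,0.36,-0.09,0.37,0,0,0.82,0,0.34,-0.13,0.38,0,0,0.81,0,0.34,-0.16,0.37,0,0,0.82,0
-0,0,0.56,0,0,-0,0,-0,0,0.56,0,0,-0,0,-0,0,0.55,0,0,-0,0,-0,0,0.56,0,0,-0,0
```

Request:
arm_command(series=[0.36,0.09,0.37,0,0,0.82,0,0.37,0.05,0.37,0,0,0.82,0,0.37,0.02,0.38,0,0,0.82,0,0.37,-0.02,0.37,0,0,0.82,0,0.36,-0.06,0.38,0,0,0.82,0,0.36,-0.09,0.37,0,0,0.82,0,0.34,-0.13,0.38,0,0,0.81,0,0.34,-0.16,0.37,0,0,0.82,0])

```text
time_s: 7.45
tcp_pos: [0.491, -0.2806, 0.1502]
ee_rot: [0.0, 0.853, 0.521, 0.0]
contact_force: [0.3, -0.7, 0.5]
grip_width: 1.001
gripper_force: 0.0
```

Request:
arm_command(series=[0,0,0.56,0,0,0,0,0,0,0.56,0,0,0,0,0,0,0.55,0,0,0,0,0,0,0.56,0,0,0,0,0,0,0,0,0,0,0])

```text
time_s: 8.07
tcp_pos: [0.4903, -0.2809, 0.0602]
ee_rot: [-0.001, 0.853, 0.523, -0.0]
contact_force: [-0.7, -0.4, 1.3]
grip_width: 1.003
gripper_force: 0.0
```

Request:
arm_command(series=[0,0,0,0,0,0,1,0,0,0,0,0,0,1,0,0,0,0,0,0,1,0,0,0,0,0,0,1,0,0,0,0,0,0,1,0,0,0,0,0,0,1], force=25)

```text
time_s: 8.82
tcp_pos: [0.491, -0.2824, 0.0613]
ee_rot: [0.0, 0.853, 0.522, 0.0]
contact_force: [-1.5, 1.2, 5.9]
grip_width: 0.637
gripper_force: 25.0
```

```bash
python3 -c "
from h import *
plan([(.491,-.282,.122,-27,3),(.46,-.24,.146,-27,2),(.36,-.10,.146,-27,6),(.36,-.10,.09,-27,3),(.36,-.10,.0615,-27,2)],1)"
```

```text
max 0.64 q1-psi end 0.2 t 8.825
0,-0,-0.51,0,0,-0,1,0,-0,-0.5,0,0,-0,1,0.01,-0,-0.51,0,0,-0.01,1,0.29,-0.59,-0.3,0,0,0,1,0.29,-0.58,-0.3,0,0,0,1,0.33,-0.64,0,0,0,0,1,0.33,-0.64,0,0,0,0,1,0.33,-0.63,0,0,0,0,1
0.33,-0.64,0,0,0,0,1,0.33,-0.63,0,0,0,0,1,0.34,-0.64,0,0,0,0,1,-0,0,0.47,0,0,0,1,-0,0,0.47,0,0,0,1,-0,0,0.46,0,0,0,1,-0,0,0.36,0,0,0,1,-0,0,0.36,0,0,0,1
```

Request:
arm_command(series=[0,0,-0.51,0,0,0,1,0,0,-0.5,0,0,0,1,0.01,0,-0.51,0,0,0,1,0.29,-0.59,-0.3,0,0,0,1,0.29,-0.58,-0.3,0,0,0,1,0.33,-0.64,0,0,0,0,1,0.33,-0.64,0,0,0,0,1,0.33,-0.63,0,0,0,0,1])

```text
time_s: 9.82
tcp_pos: [0.4091, -0.1691, 0.1455]
ee_rot: [-0.0, 0.853, 0.522, -0.0]
contact_force: [0.1, -0.3, -1.8]
grip_width: 0.643
gripper_force: 25.0
```

Request:
arm_command(series=[0.33,-0.64,0,0,0,0,1,0.33,-0.63,0,0,0,0,1,0.34,-0.64,0,0,0,0,1,0,0,0.47,0,0,0,1,0,0,0.47,0,0,0,1,0,0,0.46,0,0,0,1,0,0,0.36,0,0,0,1,0,0,0.34,0,0,0,1])

```text
time_s: 10.82
tcp_pos: [0.3599, -0.0995, 0.0612]
ee_rot: [-0.0, 0.853, 0.522, -0.0]
contact_force: [-2.4, 0.9, 13.2]
grip_width: 0.644
gripper_force: 25.0
```

Request:
arm_command(series=[0,0,0,0,0,0,1,0,0,0,0,0,0,1])

```text
time_s: 11.08
tcp_pos: [0.3602, -0.0997, 0.062]
ee_rot: [0.0, 0.853, 0.522, 0.0]
contact_force: [-0.1, -0.7, -1.2]
grip_width: 0.641
gripper_force: 25.0
```

```bash
python3 -c "
from h import *
plan([(.36,-.10,.16,-27,3),(.49,-.07,.22,-15,5)],0)"
```

```text
max 0.82 q1-psi end 0.12 t 11.075
-0,0,-0.82,0,0,-0,0,-0,0,-0.81,0,0,-0,0,-0.01,0,-0.82,0,0,-0.01,0,0.43,0.51,-0.3,0,0,-0.35,0,0.41,0.53,-0.3,0,0,-0.35,0,0.38,0.55,-0.3,0,0,-0.35,0,0.36,0.56,-0.3,0,0,-0.35,0,0.34,0.57,-0.3,0,0,-0.34,0
```

Request:
arm_command(series=[0,0,0,0,0,0,0,0,0,0,0,0,0,0,0,0,0,0,0,0,0])

```text
time_s: 11.45
tcp_pos: [0.3602, -0.0997, 0.062]
ee_rot: [0.0, 0.853, 0.522, 0.0]
contact_force: [0.4, -1.3, -1.1]
grip_width: 0.917
gripper_force: 0.0
```

Request:
arm_command(series=[0,0,-0.82,0,0,0,0,0,0,-0.81,0,0,0,0,0,0,-0.82,0,0,0,0,0.43,0.51,-0.3,0,0,-0.35,0,0.41,0.53,-0.3,0,0,-0.35,0,0.38,0.55,-0.3,0,0,-0.35,0,0.36,0.56,-0.3,0,0,-0.35,0,0.34,0.57,-0.3,0,0,-0.34,0])

```text
time_s: 12.45
tcp_pos: [0.4908, -0.0694, 0.2203]
ee_rot: [-0.0, 0.793, 0.609, -0.0]
contact_force: [-0.6, 0.1, -0.1]
grip_width: 1.001
gripper_force: 0.0
```

Request:
arm_command(series=[0,0,0,0,0,0,0])

```text
time_s: 12.58
tcp_pos: [0.4911, -0.0695, 0.2202]
ee_rot: [0.001, 0.794, 0.608, 0.0]
contact_force: [-0.3, -0.4, -0.8]
grip_width: 0.998
gripper_force: 0.0
```

```bash
python3 - <<'E'
from h import *
s=sense();c=camera("wrist");k=cam(c,s);print(s["tcp_pos"],s["time_s"])
np.savez("w3.npz",im=c["image"],**k);e=camera("side");print([x["extent"] for x in look_for(e,"jar")[:1]])
cv2.imwrite("pics/w3.png",np.hstack([c["image"][:,100:450],e["image"][:,60:410]]))
print([x["extent"] for x in look_for(c,"lid")[:1]],proj(k,(.5486,.0193,.032)))
h=cv2.cvtColor(c["image"],cv2.COLOR_BGR2HSV)
# knob: dark blob surrounded by yellow disc
y=((h[...,0]>22)&(h[...,0]<34)&(h[...,1]>180)).astype(np.uint8);u0,v0=proj(k,(.5486,.0193,.012))[0].astype(int)
m=np.zeros_like(y);m[max(v0-60,0):v0+60,u0-60:u0+60]=1;y*=m
v,u=np.nonzero(y);print(len(u));hull=cv2.convexHull(np.c_[u,v].astype(np.int32));(a,b),_,_=cv2.fitEllipse(hull);print("disc",(a,b),ray(k,(a,b),.011))
E
```

```text
[ 0.49105159 -0.06949848  0.22017854] 12.575
[[192.6, 264.0, 31.3, 52.7]]
[[278.3, 90.6, 48.2, 50.4]] [[280.83250737  91.5046637 ]]
26
disc (260.1122741699219, 91.17357635498047) [[0.52644969 0.02773248 0.011     ]]
```

View pics/w3.png

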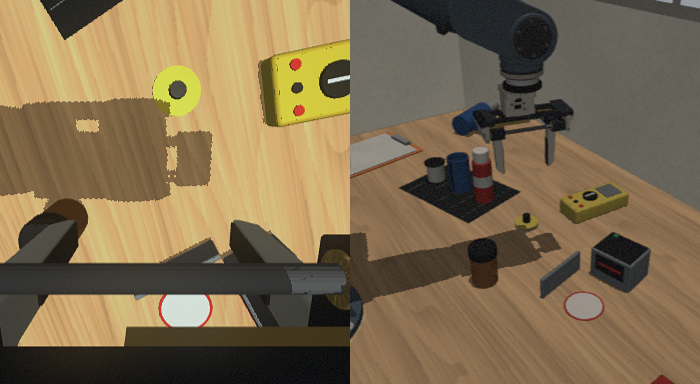

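The jar stands upright off the circle. The wrist view shows the lid knob at (277,90) in full-frame pixels, with the disc concentric around it.

```bash
python3 - <<'E'
from h import *
d=np.load("w3.npz");k={n:d[n] for n in("f","R","p","cx","cy")}
h=cv2.cvtColor(d["im"],cv2.COLOR_BGR2HSV)[60:125,245:310]
m=((h[...,0]>25)&(h[...,0]<36)&(h[...,1]>120)&(h[...,2]>120)).astype(np.uint8)
n,l,st,ce=cv2.connectedComponentsWithStats(m);i=1+st[1:,4].argmax();print(st[i],h[20,20],h[2,2])
x,y,w,hh,_=st[i];D=np.array([245+x+(w-1)/2,60+y+(hh-1)/2]);P=ray(k,D,.011)[0]
kn=(h[...,2]<90).astype(np.uint8);kn[:15]=0;kn[45:]=0;kn[:,:15]=0;kn[:,50:]=0;v,u=np.nonzero(kn);N=np.array([245+u.mean(),60+v.mean()]);print(D,P.round(4),N,len(u),ray(k,N,.028)[0].round(4))
E
```

```text
[   8    5   48   51 1569] [ 31 165 220] [ 20 111 213]
[276.5  90. ] [0.5462 0.0238 0.011 ] [277.03688525  89.57786885] 244 [0.5453 0.0228 0.028 ]
```

```bash
python3 -c "
from h import *
plan([(.5457,.0232,.11,-15,4),(.5457,.0232,.016,-15,4)],.2)"
```

```text
max 0.69 q1-psi end 0.3 t 12.775
0.65,0.19,0.68,0,0,-0.01,0.2,0.65,0.19,0.68,0,0,-0,0.2,0.66,0.19,0.69,0,0,-0.01,0.2,0.65,0.19,0.68,0,0,-0,0.2,0,0,0.59,0,0,-0,0.2,0,0,0.59,0,0,-0,0.2,0,0,0.59,0,0,-0,0.2,0,0,0.58,0,0,-0,0.2
```

Request:
arm_command(series=[0.65,0.19,0.68,0,0,0,0.2,0.65,0.19,0.68,0,0,0,0.2,0.66,0.19,0.69,0,0,0,0.2,0.65,0.19,0.68,0,0,0,0.2,0,0,0.59,0,0,0,0.2,0,0,0.59,0,0,0,0.2,0,0,0.59,0,0,0,0.2,0,0,0.58,0,0,0,0.2])

```text
time_s: 13.78
tcp_pos: [0.5458, 0.0228, 0.0158]
ee_rot: [-0.0, 0.794, 0.608, -0.0]
contact_force: [0.2, 0.3, 0.3]
grip_width: 0.804
gripper_force: 0.0
```

Request:
arm_command(series=[0,0,0,0,0,0,0.2])

```text
time_s: 13.9
tcp_pos: [0.545, 0.0229, 0.0154]
ee_rot: [-0.001, 0.794, 0.608, -0.001]
contact_force: [-0.4, -0.6, 0.7]
grip_width: 0.799
gripper_force: 0.0
```

Request:
arm_command(series=[0,0,0,0,0,0,1,0,0,0,0,0,0,1,0,0,0,0,0,0,1,0,0,0,0,0,0,1,0,0,0,0,0,0,1,0,0,0,0,0,0,1,0,0,0,0,0,0,1], force=15)

```text
time_s: 14.78
tcp_pos: [0.5466, 0.0232, 0.0166]
ee_rot: [-0.0, 0.794, 0.608, -0.0]
contact_force: [0.0, -0.4, 1.9]
grip_width: 0.208
gripper_force: 15.0
```

```bash
python3 -c "
from h import *
plan([(.546,.023,.10,-15,3),(.44,.196,.285,-15,7)],1)"
```

```text
max 0.7 q1-psi end 0.68 t 14.775
-0,-0,-0.69,0,0,-0,1,-0,-0.01,-0.7,0,0,-0.01,1,-0.01,-0,-0.69,0,0,-0,1,0.5,-0.53,-0.66,0,0,-0,1,0.5,-0.53,-0.66,0,0,-0,1,0.5,-0.52,-0.66,0,0,-0,1,0.5,-0.53,-0.66,0,0,-0,1,0.5,-0.52,-0.66,0,0,-0,1
0.5,-0.53,-0.66,0,0,-0,1,0.49,-0.52,-0.67,0,0,-0,1
```

Request:
arm_command(series=[0,0,-0.69,0,0,0,1,0,0,-0.7,0,0,0,1,0,0,-0.69,0,0,0,1,0.5,-0.53,-0.66,0,0,0,1,0.5,-0.53,-0.66,0,0,0,1,0.5,-0.52,-0.66,0,0,0,1,0.5,-0.53,-0.66,0,0,0,1,0.5,-0.52,-0.66,0,0,0,1])

```text
time_s: 15.78
tcp_pos: [0.4703, 0.1479, 0.2326]
ee_rot: [-0.0, 0.794, 0.608, -0.0]
contact_force: [0.2, 0.1, -0.7]
grip_width: 0.213
gripper_force: 15.0
```

Request:
arm_command(series=[0.5,-0.53,-0.66,0,0,0,1,0.49,-0.52,-0.67,0,0,0,1,0,0,0,0,0,0,1])

```text
time_s: 16.15
tcp_pos: [0.4408, 0.1975, 0.2866]
ee_rot: [0.0, 0.793, 0.609, 0.002]
contact_force: [0.5, -0.0, -1.9]
grip_width: 0.204
gripper_force: 15.0
```

```bash
python3 - <<'E'
from h import *
s=sense();c=camera("wrist");k=cam(c,s);print(s["tcp_pos"],s["time_s"],s["grip_width"])
np.savez("w4.npz",im=c["image"],**k)
cv2.imwrite("pics/w4.png",np.hstack([c["image"],cv2.resize(c["image"][40:136,230:326],(288,288)).repeat(1,0)[:384] if 0 else np.pad(cv2.resize(c["image"][40:136,230:326],(288,288),interpolation=cv2.INTER_NEAREST),((0,96),(0,0),(0,0)))]))
h=cv2.cvtColor(c["image"],cv2.COLOR_BGR2HSV)
bl=(h[...,0]>95)&(h[...,0]<125)&(h[...,1]>120)&(h[...,2]>60)
v,u=np.nonzero(bl);Q=ray(k,np.c_[u,v],.1)[:,:2];q=np.array([.4949,.2888]);Q=Q[np.hypot(*(Q-q).T)<.05]
for i in range(30):
    dd=np.hypot(*(Q-q).T);m=abs(dd-.029)<(.003 if i>8 else .008)
    q=least_squares(lambda q:np.hypot(*(Q[m]-q).T)-.029,q).x
print("tin",q.round(4),m.sum(),proj(k,(*q,.1)))
t=(h[...,0]>8)&(h[...,0]<24)&(h[...,1]>130)&(h[...,2]>120);v,u=np.nonzero(t);T=ray(k,np.c_[u,v],.094)[:,:2]-q;r=np.hypot(*T.T);g=(r>.030)&(r<.040);T=T[g].mean(0);print(g.sum(),"tab",np.hypot(*T),np.degrees(np.arctan2(T[1],T[0])))
E
```

```text
[0.44080838 0.19750324 0.28655794] 16.15 0.20358805474772068
tin [0.4946 0.2883] 629 [[277.23131533  90.8404958 ]]
45 tab 0.033927467164286455 24.279922069919493
```

View pics/w4.png

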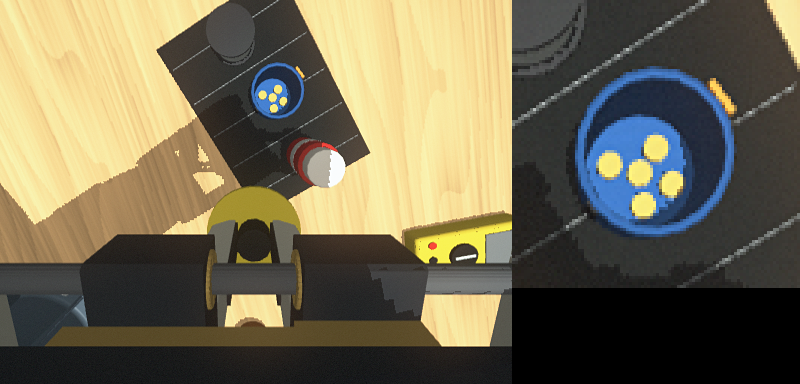

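The lid hangs level between the fingers (disc from column 207 to 301, upper edge at row 186). The tin rim is centred at (277,91), its tab at upper right (300,72).

```bash
python3 - <<'E'
from h import *
d=np.load("w4.npz");k={n:d[n] for n in("f","R","p","cx","cy")};im=d["im"]
h=cv2.cvtColor(im,cv2.COLOR_BGR2HSV);m=(h[...,0]>22)&(h[...,0]<36)&(h[...,1]>150);m[:175]=0;m[235:]=0;m[:,:190]=0;m[:,320:]=0
v,u=np.nonzero(m);print("seen top",v.min(),"cols",u.min(),u.max())
T=camera("wrist")["tool_from_camera"]
p=np.array(T)[:3,3];kk=dict(k,R=np.array(T)[:3,:3],p=p)
for ox in(-.004,-.002,0,.002,.004):
    uv=proj(kk,cyl(ox,0,[(.0295,.004),(.0295,.008)]));print(ox,uv[:,1].min().round(1),uv[:,0].min().round(1),uv[:,0].max().round(1))
plan([(.4946,.2883,.20,-15,5)],1)
E
```

```text
seen top 186 cols 207 300
-0.004 189.9 205.9 299.2
-0.002 186.8 205.8 299.4
0 183.6 205.6 299.5
0.002 180.5 205.5 299.6
0.004 177.3 205.4 299.7
max 0.52 q1-psi end 0.79 t 16.25
0.52,0.14,0.42,0,0,-0,1,0.51,0.14,0.42,0,0,-0,1,0.52,0.14,0.42,0,0,-0,1,0.51,0.14,0.42,0,0,-0,1,0.52,0.14,0.43,0,0,-0.01,1
```

```bash
python3 -c "
from h import *
plan([(.4947,.289,.20,-15,5),(.4947,.289,.125,-15,4)],1)"
```

```text
max 0.52 q1-psi end 0.79 t 16.25
0.52,0.14,0.42,0,0,-0,1,0.52,0.14,0.42,0,0,-0,1,0.52,0.14,0.42,0,0,-0,1,0.52,0.14,0.42,0,0,-0,1,0.52,0.14,0.43,0,0,-0.01,1,-0,-0,0.47,0,0,0,1,-0,-0,0.47,0,0,0,1,-0,-0,0.47,0,0,0,1
-0,-0,0.46,0,0,0,1
```

Request:
arm_command(series=[0.52,0.14,0.42,0,0,0,1,0.52,0.14,0.42,0,0,0,1,0.52,0.14,0.42,0,0,0,1,0.52,0.14,0.42,0,0,0,1,0.52,0.14,0.43,0,0,0,1,0,0,0.47,0,0,0,1,0,0,0.47,0,0,0,1,0,0,0.47,0,0,0,1])

```text
time_s: 17.25
tcp_pos: [0.4949, 0.2881, 0.142]
ee_rot: [-0.0, 0.794, 0.608, -0.001]
contact_force: [0.6, 0.7, -0.1]
grip_width: 0.21
gripper_force: 15.0
```

Request:
arm_command(series=[0,0,0.46,0,0,0,1,0,0,0,0,0,0,1,0,0,0,0,0,0,1])

```text
time_s: 17.62
tcp_pos: [0.4952, 0.289, 0.1258]
ee_rot: [-0.0, 0.794, 0.608, -0.0]
contact_force: [-0.3, -0.4, -1.2]
grip_width: 0.208
gripper_force: 15.0
```

Request:
arm_command(series=[0,0,0.1,0,0,0,1,0,0,0.1,0,0,0,1,0,0,0.1,0,0,0,1])

```text
time_s: 18.0
tcp_pos: [0.4949, 0.2895, 0.1137]
ee_rot: [0.0, 0.794, 0.608, 0.0]
contact_force: [-0.1, -0.6, -0.1]
grip_width: 0.206
gripper_force: 15.0
```

Request:
arm_command(series=[0,0,0.06,0,0,0,1,0,0,0.05,0,0,0,1,0,0,0,0,0,0,1])

```text
time_s: 18.38
tcp_pos: [0.4949, 0.2894, 0.1093]
ee_rot: [-0.0, 0.794, 0.608, -0.0]
contact_force: [-0.5, -0.0, -0.3]
grip_width: 0.211
gripper_force: 15.0
```

Request:
arm_command(series=[0,0,0.03,0,0,0,1,0,0,0,0,0,0,1])

```text
time_s: 18.62
tcp_pos: [0.4951, 0.2895, 0.1086]
ee_rot: [0.0, 0.794, 0.608, 0.0]
contact_force: [-1.2, -0.8, 3.4]
grip_width: 0.207
gripper_force: 15.0
```

Request:
arm_command(series=[0,0,0,0,0,0,0.6,0,0,0,0,0,0,0.6,0,0,0,0,0,0,0.6,0,0,-0.6,0,0,0,0.3,0,0,-0.8,0,0,0,0,0,0,-0.8,0,0,0,0])

```text
time_s: 19.38
tcp_pos: [0.4948, 0.2894, 0.1971]
ee_rot: [-0.0, 0.794, 0.608, -0.0]
contact_force: [0.1, 0.4, 0.1]
grip_width: 0.671
gripper_force: 0.0
```

```bash
python3 -c "
from h import *
plan([(.4735,.21,.25,-15,4)],0)"
```

```text
max 0.52 q1-psi end 0.68 t 19.375
-0.51,0,-0.33,0,0,-0,0,-0.51,0,-0.33,0,0,-0,0,-0.52,0,-0.33,0,0,-0.01,0,-0.51,0,-0.33,0,0,-0,0
```

Request:
arm_command(series=[-0.51,0,-0.33,0,0,0,0,-0.51,0,-0.33,0,0,0,0,-0.52,0,-0.33,0,0,0,0,-0.51,0,-0.33,0,0,0,0,0,0,0,0,0,0,0])

```text
time_s: 20.0
tcp_pos: [0.4738, 0.2095, 0.2501]
ee_rot: [0.0, 0.794, 0.608, 0.001]
contact_force: [0.5, 0.3, -0.9]
grip_width: 1.003
gripper_force: 0.0
```

```bash
python3 - <<'E'
from h import *
s=sense();c=camera("wrist");k=cam(c,s);e=camera("scene");d=camera("side")
np.savez("w5.npz",im=c["image"],**k)
f=lambda a:cv2.resize(a,(384,384),interpolation=cv2.INTER_CUBIC)
cv2.imwrite("pics/w5.png",np.hstack([f(c["image"][30:158,190:318]),f(d["image"][130:226,130:226])]))
h=cv2.cvtColor(c["image"],cv2.COLOR_BGR2HSV);u0,v0=proj(k,(.4946,.2885,.104))[0].astype(int);print(u0,v0)
m=((h[...,0]>22)&(h[...,0]<36)&(h[...,1]>120)&(h[...,2]>120)).astype(np.uint8)
n,l,st,ce=cv2.connectedComponentsWithStats(m);i=min(range(1,n),key=lambda i:np.hypot(*(ce[i]-[u0,v0])) if st[i,4]>300 else 1e9)
x,y,w,hh,_=st[i];D=np.array([x+(w-1)/2,y+(hh-1)/2]);print("lid",D,(w,hh),ray(k,D,.104)[0].round(4),box(proj(k,cyl(.4946,.2885,[(.0295,.104)]))))
q=ray(k,D,.104)[0,:2]
t=(h[...,0]>8)&(h[...,0]<22)&(h[...,1]>130)&(h[...,2]>120);v,u=np.nonzero(t)
for cc in(q,np.array([.4946,.2883])):
    T=ray(k,np.c_[u,v],.094)[:,:2]-cc;r=np.hypot(*T.T);g=(r>.0305)&(r<.040);T=T[g].mean(0);print(g.sum(),"tab",np.hypot(*T),np.degrees(np.arctan2(T[1],T[0])))
plan([(.4946,.2887,.15,-15,4),(.4946,.2887,.063,-15,4)],0)
E
```

```text
252 106
lid [253.  105.5] (np.int32(57), np.int32(60)) [0.4958 0.2896 0.104 ] [252.14135422 106.19764464  56.94084464  59.3945426 ]
37 tab 0.03187836717323678 24.41580698138974
37 tab 0.03353565729299169 25.583734844954332
max 0.62 q1-psi end 0.79 t 20.15
0.51,-0,0.62,0,0,-0,0,0.5,-0,0.62,0,0,-0,0,0.51,-0,0.61,0,0,-0.01,0,0.5,-0,0.62,0,0,-0,0,0,-0,0.54,0,0,-0,0,0,-0,0.54,0,0,-0,0,0,-0,0.55,0,0,-0,0,0,-0,0.54,0,0,-0,0
```

View pics/w5.png

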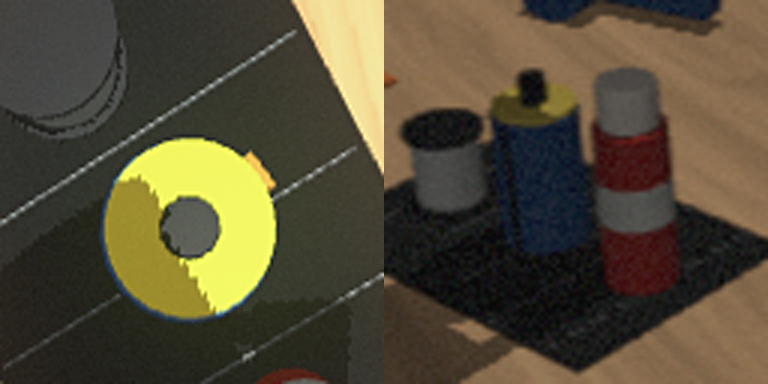

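The lid sits level and concentric on the tin. The rim tab is at (260,172) in the crop, giving a tin yaw of about 24.5°, and the neighbours are undisturbed.

Request:
arm_command(series=[0.51,0,0.62,0,0,0,0,0.5,0,0.62,0,0,0,0,0.51,0,0.61,0,0,0,0,0.5,0,0.62,0,0,0,0,0,0,0.54,0,0,0,0,0,0,0.54,0,0,0,0,0,0,0.55,0,0,0,0,0,0,0.54,0,0,0,0])

```text
time_s: 21.15
tcp_pos: [0.4942, 0.2887, 0.0619]
ee_rot: [-0.0, 0.794, 0.608, -0.001]
contact_force: [0.7, 0.2, 0.6]
grip_width: 1.001
gripper_force: 0.0
```

Request:
arm_command(series=[0,0,0,0,0,0,0,0,0,0,0,0,0,0])

```text
time_s: 21.4
tcp_pos: [0.4948, 0.2887, 0.0639]
ee_rot: [0.0, 0.794, 0.608, 0.0]
contact_force: [-0.4, 0.5, 0.2]
grip_width: 1.005
gripper_force: 0.0
```

Request:
arm_command(series=[0,0,0,0,0,0,1,0,0,0,0,0,0,1,0,0,0,0,0,0,1,0,0,0,0,0,0,1,0,0,0,0,0,0,1,0,0,0,0,0,0,1], force=30)

```text
time_s: 22.15
tcp_pos: [0.4947, 0.2883, 0.0636]
ee_rot: [0.0, 0.794, 0.608, 0.0]
contact_force: [-1.7, 0.8, 2.9]
grip_width: 0.655
gripper_force: 29.6
```

```bash
python3 -c "
from h import *
plan([(.4945,.2885,.24,-15,6),(.4843,-.282,.24,-25.2,18),(.4843,-.282,.10,-25.2,5)],1)"
```

```text
max 0.77 q1-psi end -0.09 t 22.15
0,-0,-0.74,0,0,-0,1,0,-0,-0.73,0,0,-0,1,0,-0,-0.74,0,0,-0,1,0,-0,-0.73,0,0,-0,1,0,-0,-0.74,0,0,-0.01,1,0,-0.01,-0.73,0,0,-0,1,-0.77,0.19,-0,0,0,0.08,1,-0.77,0.2,-0,0,0,0.08,1
-0.76,0.21,-0,0,0,0.08,1,-0.76,0.21,-0,0,0,0.08,1,-0.76,0.22,-0,0,0,0.08,1,-0.76,0.23,-0,0,0,0.08,1,-0.76,0.24,-0,0,0,0.08,1,-0.75,0.24,-0,0,0,0.08,1,-0.75,0.25,-0,0,0,0.08,1,-0.75,0.26,-0,0,0,0.08,1
-0.75,0.26,-0,0,0,0.08,1,-0.74,0.27,-0,0,0,0.09,1,-0.74,0.28,-0,0,0,0.08,1,-0.74,0.29,-0,0,0,0.09,1,-0.74,0.3,-0,0,0,0.08,1,-0.73,0.3,-0,0,0,0.09,1,-0.73,0.31,-0,0,0,0.08,1,-0.73,0.32,-0,0,0,0.09,1
0,-0,0.7,0,0,-0,1,0,-0,0.7,0,0,-0,1,0,-0,0.7,0,0,-0,1,0,-0,0.7,0,0,-0,1,0,-0,0.7,0,0,-0,1
```

Request:
arm_command(series=[0,0,-0.74,0,0,0,1,0,0,-0.73,0,0,0,1,0,0,-0.74,0,0,0,1,0,0,-0.73,0,0,0,1,0,0,-0.74,0,0,0,1,0,0,-0.73,0,0,0,1,-0.77,0.19,0,0,0,0.08,1,-0.77,0.2,0,0,0,0.08,1])

```text
time_s: 23.15
tcp_pos: [0.4929, 0.224, 0.2394]
ee_rot: [-0.0, 0.8, 0.601, -0.0]
contact_force: [-0.0, 0.6, -2.8]
grip_width: 0.655
gripper_force: 29.7
```

Request:
arm_command(series=[-0.76,0.21,0,0,0,0.08,1,-0.76,0.21,0,0,0,0.08,1,-0.76,0.22,0,0,0,0.08,1,-0.76,0.23,0,0,0,0.08,1,-0.76,0.24,0,0,0,0.08,1,-0.75,0.24,0,0,0,0.08,1,-0.75,0.25,0,0,0,0.08,1,-0.75,0.26,0,0,0,0.08,1])

```text
time_s: 24.15
tcp_pos: [0.4883, -0.0295, 0.2393]
ee_rot: [-0.0, 0.822, 0.569, -0.0]
contact_force: [0.1, 0.3, -3.1]
grip_width: 0.655
gripper_force: 29.7
```

Request:
arm_command(series=[-0.75,0.26,0,0,0,0.08,1,-0.74,0.27,0,0,0,0.09,1,-0.74,0.28,0,0,0,0.08,1,-0.74,0.29,0,0,0,0.09,1,-0.74,0.3,0,0,0,0.08,1,-0.73,0.3,0,0,0,0.09,1,-0.73,0.31,0,0,0,0.08,1,-0.73,0.32,0,0,0,0.09,1])

```text
time_s: 25.15
tcp_pos: [0.4836, -0.2831, 0.2392]
ee_rot: [-0.001, 0.845, 0.535, -0.0]
contact_force: [0.5, -0.2, -3.9]
grip_width: 0.653
gripper_force: 29.7
```

```bash
python3 -c "
from h import *
s=sense();print(s['tcp_pos'],s['ee_rot'])
plan([(.4843,-.282,.10,-25.2,5),(.4843,-.282,.0675,-25.2,3)],1)"
```

```text
[ 0.48359506 -0.28310075  0.23918753] [-5.60407045e-04  8.44748287e-01  5.35163480e-01 -2.58020260e-04]
max 0.7 q1-psi end -0.09 t 25.15
0.01,0,0.7,0,0,-0,1,0.01,0,0.69,0,0,-0,1,0,0,0.7,0,0,-0,1,0.01,0,0.69,0,0,-0.01,1,0,0,0.7,0,0,-0,1,0,0,0.27,0,0,-0,1,0,0,0.27,0,0,-0,1,0,0,0.27,0,0,-0,1
```

Request:
arm_command(series=[0,0,0.7,0,0,0,1,0,0,0.69,0,0,0,1,0,0,0.7,0,0,0,1,0,0,0.69,0,0,0,1,0,0,0.7,0,0,0,1,0,0,0.27,0,0,0,1,0,0,0.27,0,0,0,1,0,0,0.27,0,0,0,1])

```text
time_s: 26.15
tcp_pos: [0.4844, -0.2825, 0.0683]
ee_rot: [0.001, 0.845, 0.535, 0.0]
contact_force: [0.4, 0.7, -2.7]
grip_width: 0.651
gripper_force: 29.7
```

Request:
arm_command(series=[0,0,0.03,0,0,0,1,0,0,0.03,0,0,0,1,0,0,0,0,0,0,1])

```text
time_s: 26.52
tcp_pos: [0.4843, -0.2823, 0.0662]
ee_rot: [0.0, 0.845, 0.535, 0.0]
contact_force: [-0.5, 0.1, -4.0]
grip_width: 0.653
gripper_force: 29.7
```

Request:
arm_command(series=[0,0,0.03,0,0,0,1,0,0,0.03,0,0,0,1,0,0,0,0,0,0,1])

```text
time_s: 26.9
tcp_pos: [0.4841, -0.2823, 0.0636]
ee_rot: [0.0, 0.845, 0.535, 0.0]
contact_force: [-0.2, 0.4, -0.1]
grip_width: 0.654
gripper_force: 29.7
```

Weight is off the wrist: the tin is standing. Release, back up and inspect.

Request:
arm_command(series=[0,0,0.01,0,0,0,1,0,0,0,0,0,0,0,0,0,0,0,0,0,0,0,0,0,0,0,0,0,0,0,0,0,0,0,0])

```text
time_s: 27.52
tcp_pos: [0.4841, -0.2823, 0.063]
ee_rot: [0.0, 0.845, 0.535, 0.0]
contact_force: [0.3, 0.1, -0.3]
grip_width: 0.991
gripper_force: 0.0
```

```bash
python3 -c "
from h import *
plan([(.4843,-.282,.17,-25.2,4),(.44,-.38,.26,-20,5)],0)"
```

```text
max 0.67 q1-psi end -0.36 t 27.525
0,0,-0.67,0,0,-0,0,0,0,-0.67,0,0,-0,0,0,0,-0.67,0,0,-0,0,0.01,0,-0.66,0,0,-0.01,0,-0.54,0.01,-0.45,0,0,-0.15,0,-0.54,-0,-0.45,0,0,-0.15,0,-0.54,-0.01,-0.45,0,0,-0.15,0,-0.53,-0.02,-0.45,0,0,-0.15,0
-0.54,-0.03,-0.45,0,0,-0.16,0
```

Request:
arm_command(series=[0,0,-0.67,0,0,0,0,0,0,-0.67,0,0,0,0,0,0,-0.67,0,0,0,0,0,0,-0.66,0,0,0,0,-0.54,0.01,-0.45,0,0,-0.15,0,-0.54,0,-0.45,0,0,-0.15,0,-0.54,-0.01,-0.45,0,0,-0.15,0,-0.53,-0.02,-0.45,0,0,-0.15,0])

```text
time_s: 28.52
tcp_pos: [0.4483, -0.3613, 0.2424]
ee_rot: [0.0, 0.825, 0.566, -0.0]
contact_force: [-0.9, 0.0, 0.7]
grip_width: 0.998
gripper_force: 0.0
```

Request:
arm_command(series=[-0.54,-0.03,-0.45,0,0,-0.16,0,0,0,0,0,0,0,0])

```text
time_s: 28.78
tcp_pos: [0.4397, -0.3815, 0.2608]
ee_rot: [0.001, 0.82, 0.573, 0.0]
contact_force: [-0.3, -0.0, -0.2]
grip_width: 1.001
gripper_force: 0.0
```

```bash
python3 - <<'E'
from h import *
s=sense();c=camera("wrist");k=cam(c,s);d=camera("side");print(s["tcp_pos"],s["time_s"])
np.savez("w6.npz",im=c["image"],**k)
cv2.imwrite("pics/w6.png",np.hstack([cv2.resize(c["image"][:,120:440],(500,600),interpolation=cv2.INTER_CUBIC),np.pad(cv2.resize(d["image"][220:340,230:350],(300,300),interpolation=cv2.INTER_CUBIC),((0,300),(0,0),(0,0)))]))
print(proj(k,(.4843,-.282,.104)))
E
```

```text
[ 0.43967351 -0.3814728   0.26075015] 28.775
[[260.02149449  80.23116466]]
```

View pics/w6.png

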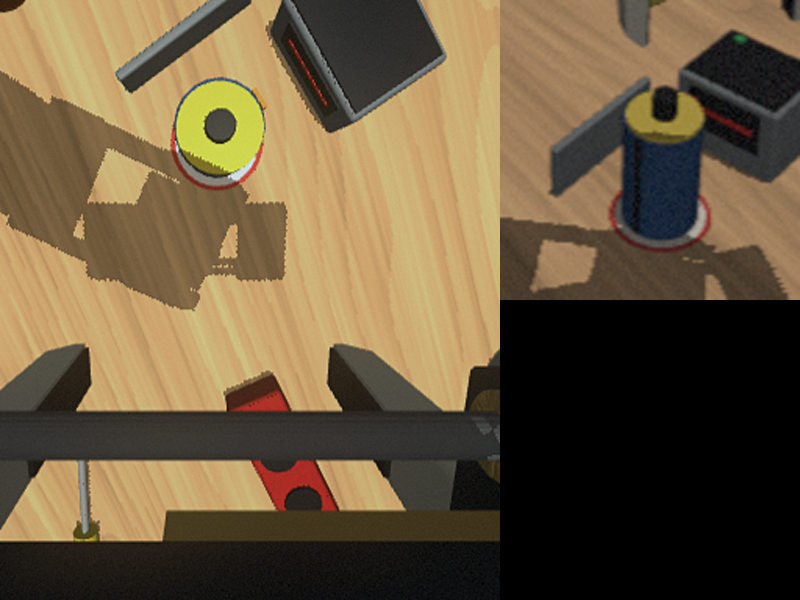

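```bash
cat > chk.py <<'E'
from h import *
def load(f): d=np.load(f);return {n:d[n] for n in("f","R","p","cx","cy")},d["im"]
def redline(k,im):
    h=cv2.cvtColor(im,cv2.COLOR_BGR2HSV);r=((h[...,0]<8)|(h[...,0]>172))&(h[...,1]>120)&(h[...,2]>90)
    v,u=np.nonzero(r);P=ray(k,np.c_[u,v],.045)[:,:2];a=np.radians(14.2)
    L=(P-[.4843,-.282])@np.array([[np.cos(a),-np.sin(a)],[np.sin(a),np.cos(a)]])
    P=P[(abs(L[:,0]-.085)<.012)&(abs(L[:,1])<.05)]
    vx,vy,x,y=cv2.fitLine(P.astype(np.float32),cv2.DIST_HUBER,0,.001,.001).ravel()
    e=np.array([vx,vy])*np.sign(vy);n=np.array([e[1],-e[0]]);return np.degrees(np.arctan2(n[1],n[0])),len(P),P.mean(0)
def circ(k,im):
    h=cv2.cvtColor(im,cv2.COLOR_BGR2HSV);r=((h[...,0]<8)|(h[...,0]>172))&(h[...,1]>120)&(h[...,2]>90)
    v,u=np.nonzero(r);P=ray(k,np.c_[u,v],0)[:,:2];P=P[abs(np.hypot(*(P-[.4843,-.282]).T)-.04)<.008]
    return least_squares(lambda q:np.hypot(*(P-q).T)-.040,[.484,-.282],loss="soft_l1",f_scale=.001).x,len(P)
def lidtab(k,im,g):
    h=cv2.cvtColor(im,cv2.COLOR_BGR2HSV);m=(h[...,0]>22)&(h[...,0]<36)&(h[...,1]>120)&(h[...,2]>90)
    v,u=np.nonzero(m);P=ray(k,np.c_[u,v],.104)[:,:2];P=P[np.hypot(*(P-g).T)<.04]
    hull=cv2.convexHull((P*1e5).astype(np.int32));(x,y),r=cv2.minEnclosingCircle(hull);c=np.array([x,y])/1e5
    t=(h[...,0]>8)&(h[...,0]<22)&(h[...,1]>130)&(h[...,2]>120);v,u=np.nonzero(t);T=ray(k,np.c_[u,v],.094)[:,:2]-c
    rr=np.hypot(*T.T);an=np.degrees(np.arctan2(T[:,1],T[:,0]));s=(rr>.031)&(rr<.038)&(abs(an-18)<25);return c,r/1e5,an[s].mean(),an[s].min(),an[s].max(),s.sum()
E
python3 - <<'E'
from chk import *
k,im=load("w2.npz");print("w2",redline(k,im),circ(k,im))
k,im=load("w6.npz");print("w6",redline(k,im),circ(k,im),lidtab(k,im,np.array([.4843,-.282])))
k,im=load("w5.npz");print("w5",lidtab(k,im,np.array([.4946,.288])))
E
```

```text
w2 (np.float32(13.976668), 55, array([ 0.56549175, -0.26274963])) (array([ 0.4845747 , -0.28206864]), 287)
w6 (np.float32(13.538196), 62, array([ 0.56546925, -0.26216234])) (array([ 0.48472114, -0.28203455]), 233) (array([ 0.4839077 , -0.28365246]), 0.0295791943359375, np.float64(16.56517571387298), np.float64(3.7770690347622797), np.float64(29.313226989403795), np.int64(50))
w5 (array([0.4955216 , 0.28906639]), 0.02975078369140625, np.float64(25.059171608133727), np.float64(11.296487650117166), np.float64(36.89259462222579), np.int64(37))
```

Tin is upright, lid level, inside the circle; the tab reads 14–17° against the reader's 14°. A closer look at the back stripe will settle the yaw.

```bash
python3 -c "
from h import *
plan([(.36,-.381,.10,14,7)],0)"
```

```text
max 0.71 q1-psi end -1.06 t 28.875
-0.1,-0.27,0.57,0,0,-0.71,0,-0.08,-0.27,0.57,0,0,-0.71,0,-0.06,-0.28,0.57,0,0,-0.71,0,-0.03,-0.28,0.57,0,0,-0.71,0,-0.01,-0.29,0.57,0,0,-0.71,0,0.02,-0.28,0.56,0,0,-0.7,0,0.04,-0.28,0.57,0,0,-0.71,0
```

Request:
arm_command(series=[-0.1,-0.27,0.57,0,0,-0.71,0,-0.08,-0.27,0.57,0,0,-0.71,0,-0.06,-0.28,0.57,0,0,-0.71,0,-0.03,-0.28,0.57,0,0,-0.71,0,-0.01,-0.29,0.57,0,0,-0.71,0,0.02,-0.28,0.56,0,0,-0.7,0,0.04,-0.28,0.57,0,0,-0.71,0,0,0,0,0,0,0,0])

```text
time_s: 29.88
tcp_pos: [0.3593, -0.3801, 0.099]
ee_rot: [-0.002, 0.616, 0.788, 0.001]
contact_force: [0.2, 0.3, -1.0]
grip_width: 1.001
gripper_force: 0.0
```

```bash
python3 - <<'E'
from chk import *
s=sense();c=camera("wrist");k=cam(c,s);print(s["tcp_pos"],s["time_s"],circ(k,c["image"]))
np.savez("w7.npz",im=c["image"],**k)
cv2.imwrite("pics/w7.png",cv2.resize(c["image"][0:260,260:512],(581,600),interpolation=cv2.INTER_CUBIC))
print(proj(k,[(.4843,-.282,.1),(.4843,-.282,0)]))
E
```

```text
[ 0.35933236 -0.38009014  0.09895569] 29.875 (array([ 0.48599362, -0.28289407]), 805)
[[512.21194445 124.35651921]
 [415.4095359  123.82353036]]
```

View pics/w7.png

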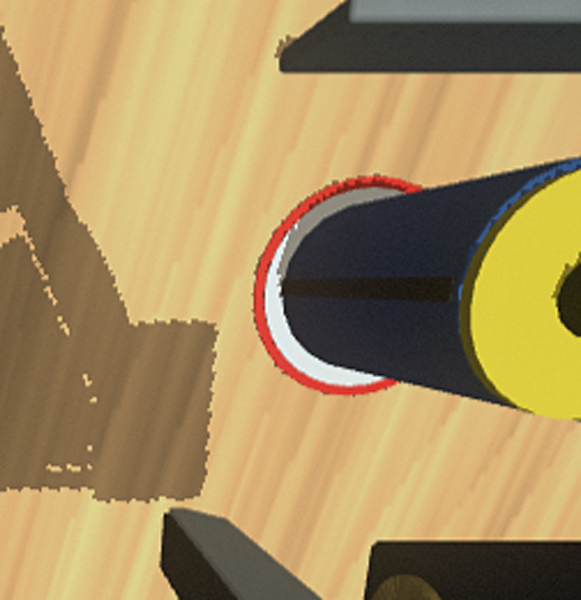

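The stripe runs along row ~288 of the crop, the tin's wall edges are at about rows 208–165 above and 368–400 below, and the guard's lower edge is at row 72. I'll fit yaw from these.

```bash
python3 - <<'E'
from chk import *
k,im=load("w7.npz");h=cv2.cvtColor(im,cv2.COLOR_BGR2HSV).astype(int);V=cv2.cvtColor(im,cv2.COLOR_BGR2GRAY).astype(int)
up=[];lo=[];st=[]
blue=(h[...,0]>100)&(h[...,0]<135)&(h[...,1]>110)&(V<70)
for u in range(402,454,3):
    r=np.nonzero(blue[60:190,u])[0]+60;up.append((u,r.min()-.5));lo.append((u,r.max()+.5))
    g=np.nonzero(~blue[112:138,u])[0]+112
    if len(g):st.append((u,g.mean(),len(g)))
print(np.round(up[::5],1).tolist(),np.round(lo[::5],1).tolist(),np.round(st[::4],1).tolist())
up,lo,st=map(np.array,(up,lo,st))
t=np.linspace(0,2*np.pi,720)
def sil(q):
    A=proj(k,np.c_[q[0]+.031*np.cos(t),q[1]+.031*np.sin(t),0*t]);B=proj(k,np.c_[q[0]+.031*np.cos(t),q[1]+.031*np.sin(t),0*t+.1])
    f=lambda i,E,j:(E[:,1]-np.interp(E[:,0],[A[i,0],B[j,0]],[A[i,1],B[j,1]]))
    # tangent generators: extremal signed row offset
    d=B-A;n=np.c_[-d[:,1],d[:,0]]
    c=proj(k,[(q[0],q[1],0.),(q[0],q[1],.1)])
    iu=np.argmin(proj(k,np.c_[q[0]+.031*np.cos(t),q[1]+.031*np.sin(t),0*t+.05])@np.array([-(up[-1]-up[0])[1],(up[-1]-up[0])[0]]))
    il=np.argmax(proj(k,np.c_[q[0]+.031*np.cos(t),q[1]+.031*np.sin(t),0*t+.05])@np.array([-(lo[-1]-lo[0])[1],(lo[-1]-lo[0])[0]]))
    return np.r_[f(iu,up,iu),f(il,lo,il)]
q=least_squares(sil,[.4841,-.2823],diff_step=1e-3).x;print("tin",q.round(4),"res",abs(sil(q)).mean().round(2))
def stripe(a,q=q):
    P=np.array([[q[0]-.031*np.cos(a),q[1]-.031*np.sin(a),z] for z in(.005,.1)]);U=proj(k,P);return st[:,1]-np.interp(st[:,0],U[:,0],U[:,1])
a=least_squares(lambda x:stripe(x[0]),[.26]).x[0];print("tin yaw",np.degrees(a),abs(stripe(a)).mean())
# guard lower edge (z=0): dark bar below row ~20..31
E=[(u,np.nonzero(V[10:45,u]<75)[0].max()+10.5) for u in range(388,505,6)];print(np.round(E[::5],1).tolist())
P=ray(k,E,0)[:,:2];f=np.polyfit(P[:,0],P[:,1],1);print("guard yaw",np.degrees(np.arctan(f[0])))
a0=np.radians(14);print("guard dist from circle (75)",((P-circ(k,im)[0])@[-np.sin(a0),np.cos(a0)]).mean())
E
```

```text
Traceback (most recent call last):
ValueError: zero-size array to reduction operation minimum which has no identity
```

```bash
python3 - <<'E'
from chk import *
k,im=load("w7.npz");h=cv2.cvtColor(im,cv2.COLOR_BGR2HSV)
for u in(410,440):print([(r,*h[r,u].tolist()) for r in list(range(74,92,2))+list(range(116,134,2))+list(range(160,176,2))])
E
```

```text
[(74, 18, 111, 220), (76, 19, 110, 223), (78, 3, 194, 206), (80, 4, 197, 118), (82, 3, 199, 123), (84, 26, 25, 143), (86, 21, 30, 145), (88, 22, 31, 146), (90, 117, 37, 62), (116, 120, 44, 46), (118, 111, 71, 47), (120, 158, 30, 34), (122, 15, 113, 36), (124, 15, 69, 37), (126, 14, 74, 38), (128, 16, 106, 36), (130, 117, 55, 46), (132, 120, 42, 49), (160, 78, 17, 226), (162, 75, 9, 232), (164, 79, 9, 231), (166, 85, 19, 243), (168, 3, 207, 221), (170, 2, 203, 220), (172, 16, 122, 214), (174, 17, 118, 214)]
[(74, 17, 117, 215), (76, 17, 117, 216), (78, 18, 116, 220), (80, 5, 185, 220), (82, 2, 202, 187), (84, 108, 87, 53), (86, 117, 51, 50), (88, 113, 60, 51), (90, 116, 42, 49), (116, 123, 59, 43), (118, 112, 67, 42), (120, 17, 62, 29), (122, 19, 123, 29), (124, 25, 96, 32), (126, 28, 106, 29), (128, 23, 120, 34), (130, 120, 15, 35), (132, 110, 56, 41), (160, 120, 28, 45), (162, 108, 25, 52), (164, 126, 28, 46), (166, 90, 8, 61), (168, 20, 108, 226), (170, 20, 108, 220), (172, 19, 111, 220), (174, 20, 110, 221)]
```

Use a darkness mask for the wall and (blue < red) for the stripe.

```bash
python3 - <<'E'
from chk import *
k,im=load("w7.npz");V=im.max(2).astype(int);D=im[...,0].astype(int)-im[...,2]
up=[];lo=[];st=[]
for u in range(414,452,2):
    r=np.nonzero(V[60:190,u]<85)[0]+60;up.append((u,r.min()-.5));lo.append((u,r.max()+.5))
    g=np.nonzero(D[112:138,u]<0)[0]+112
    if len(g)>3:st.append((u,np.median(g)))
up,lo,st=map(np.array,(up,lo,st));print(up[::6].tolist(),lo[::6].tolist(),st[::6].tolist())
t=np.linspace(0,2*np.pi,1440)
def sil(q):
    A,B=(proj(k,np.c_[q[0]+.031*np.cos(t),q[1]+.031*np.sin(t),0*t+z]) for z in(0,.1))
    rows=lambda E:A[:,1]+(E[:,:1]-A[:,0])*(B[:,1]-A[:,1])/(B[:,0]-A[:,0])
    return np.r_[up[:,1]-rows(up).min(1),lo[:,1]-rows(lo).max(1)]
q=least_squares(sil,[.4841,-.2823],diff_step=1e-3).x;print("tin",q.round(4),"res",abs(sil(q)).mean().round(2))
def stripe(a,q):
    U=proj(k,[[q[0]-.031*np.cos(a),q[1]-.031*np.sin(a),z] for z in(.0,.1)]);return st[:,1]-np.interp(st[:,0],U[:,0],U[:,1])
for qq in(q,np.array([.4841,-.2823]),circ(k,im)[0]):
    a=least_squares(lambda x:stripe(x[0],qq),[.26]).x[0];print(qq.round(4),"tin yaw",np.degrees(a),abs(stripe(a,qq)).mean())
E=np.array([(u,np.nonzero(V[10:45,u]<75)[0].max()+10.5) for u in range(388,505,6)]);print(E[::5].tolist())
P=ray(k,E,0)[:,:2];f=np.polyfit(P[:,0],P[:,1],1);a0=np.arctan(f[0]);print("guard yaw",np.degrees(a0),"dist",((P-circ(k,im)[0])@[-np.sin(a0),np.cos(a0)]).mean())
E
```

```text
[[414.0, 88.5], [426.0, 85.5], [438.0, 83.5], [450.0, 80.5]] [[414.0, 160.5], [426.0, 162.5], [438.0, 165.5], [450.0, 168.5]] [[414.0, 124.0], [426.0, 125.0], [438.0, 124.5], [450.0, 125.0]]
tin [ 0.4857 -0.282 ] res 0.26
[ 0.4857 -0.282 ] tin yaw 13.78153210509558 0.24246216735848386
[ 0.4841 -0.2823] tin yaw 13.963893950695539 0.24246216729808248
[ 0.486  -0.2829] tin yaw 12.077858306581213 0.2424621675129005
[[388.0, 30.5], [418.0, 30.5], [448.0, 30.5], [478.0, 30.5]]
guard yaw 13.997792097070132 dist 0.07667785118391254
```

The tin's yaw is 13.8° against the guard's 14.0°, and it is about 1 mm off the circle's centre, so I'm handing in.

```bash
python3 -c "
from h import *
print(close_job())"
```

```text
the job is handed in; nothing more can be done
None
```

I handed the job in at about 30 s: the lid is seated level on the tin, and the tin stands upright within about 1 mm of the circle's centre with its label within about 0.3° of square to the reader's window; the jar is upright on the bench clear of the circle, and I did not touch the spool, spray can or meter.

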